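# Re-pair the four lidded pots with their stand tiles

## Task

The four white lidded pots have been put back on the wrong terracotta tiles: move them round so that each stands upright in the middle of the tile of its own shape (round on round, square on square, oblong on oblong, clover on clover), parking a pot on the empty cork mat where you need room. Each tile takes one pot; set the pots down gently, without dropping or knocking any over, and leave the mug of brushes where it is.

Things in the scene. Friction and masses are not known exactly. Their poses are not given: they have to be found in the camera images.
- round_pot: White lidded ceramic box, round: diameter 60 mm, 80 mm high without the knob. Glazed shut: lid, body and knob are one solid piece, 150 to 310 g. A knob 16 mm in diameter and 10 mm high stands in the middle of the lid. Origin: centre of the underside; z up.
- square_pot: White lidded ceramic box, square: 56 x 56 mm, 62 mm high without the knob; sides along its x and y. Glazed shut: lid, body and knob are one solid piece, 150 to 310 g. A knob 16 mm in diameter and 10 mm high stands in the middle of the lid. Origin: centre of the underside; z up.
- oblong_pot: White lidded ceramic box, oblong: 76 mm long (its x) by 44 mm wide (its y), 56 mm high without the knob. Glazed shut: lid, body and knob are one solid piece, 150 to 310 g. A knob 16 mm in diameter and 10 mm high stands in the middle of the lid. Origin: centre of the underside; z up.
- clover_pot: White lidded ceramic box, four-lobed like a clover leaf: 62 mm across facing lobes (lobes of radius 15 mm centred 16 mm out along its +x, -x, +y, -y), 70 mm high without the knob; grip it across two facing lobes. Glazed shut: lid, body and knob are one solid piece, 150 to 310 g. A knob 16 mm in diameter and 10 mm high stands in the middle of the lid. Origin: centre of the underside; z up.
- round_tile: Terracotta stand tile, round, diameter 108 mm; the place of the round pot. 10 mm thick, fixed to the table; at the start another shape's pot stands on it. Origin: centre of the underside, on the table; the top is 10 mm above it.
- square_tile: Terracotta stand tile, square, 96 x 96 mm (sides along its x and y); the place of the square pot. 10 mm thick, fixed to the table; at the start another shape's pot stands on it. Origin: centre of the underside, on the table; the top is 10 mm above it.
- oblong_tile: Terracotta stand tile, oblong, 126 mm (its x) by 76 mm (its y); the place of the oblong pot. 10 mm thick, fixed to the table; at the start another shape's pot stands on it. Origin: centre of the underside, on the table; the top is 10 mm above it.
- clover_tile: Terracotta stand tile, four-lobed like a clover leaf, 112 mm across facing lobes (along its x and y); the place of the clover pot. 10 mm thick, fixed to the table; at the start another shape's pot stands on it. Origin: centre of the underside, on the table; the top is 10 mm above it.
- cork_mat: Plain round cork mat, diameter 110 mm, 10 mm thick, fixed to the table: the only stand that is empty at the start, free for parking a pot. Origin: centre of the underside; the top is 10 mm above it.
- brush_mug: White mug, 78 mm in diameter and 92 mm high with a handle along its +y (reaching 67 mm from the axis), brushes standing in it up to 190 mm above the table. A bystander at the left of the work. Origin: centre of the underside.
Mind the look-alikes: they are no part of the job. What is shaped like the clover_tile but grey or yellow is not meant.

How it is judged (in metres and radians):
At the end, for the whole second after the job is handed in: Each of the four pots stands upright (within 0.1 rad) on the tile of its own shape, its centre within 15 mm of the tile's centre, its underside on the tile's top, at rest and released. Which way the pots are turned does not matter (horizontal distance between round_pot and round_tile below 0.015 m and z of round_pot in the frame of round_tile between 0.007 and 0.014 m and angle between each of round_pot, square_pot, oblong_pot, clover_pot's own z axis and vertical below 0.1 rad and linear speed of each of round_pot, square_pot, oblong_pot, clover_pot below 0.02 m/s and contact force between each of round_pot, square_pot, oblong_pot, clover_pot and the fingers below 0.1 N and horizontal distance between square_pot and square_tile below 0.015 m and z of square_pot in the frame of square_tile between 0.007 and 0.014 m and horizontal distance between oblong_pot and oblong_tile below 0.015 m and z of oblong_pot in the frame of oblong_tile between 0.007 and 0.014 m and horizontal distance between clover_pot and clover_tile below 0.015 m and z of clover_pot in the frame of clover_tile between 0.007 and 0.014 m); the robot touches nothing.
It fails at once if the brush mug is pushed more than 25 mm from its place or knocked over (distance of brush_mug from where it was at the start of the episode above 0.025 m or angle between brush_mug's own z axis and vertical above 0.4 rad).
It fails at once if a pot is knocked over (tilted more than 0.6 rad) (angle between any of round_pot, square_pot, oblong_pot, clover_pot's own z axis and vertical above 0.6 rad).
It fails at once if a pot is dropped or thrown: out of the fingers it moves faster than 0.6 m/s (a fall of about 2 cm) ((linear speed of round_pot above 0.6 m/s and contact force between round_pot and the fingers below 0.05 N) or (linear speed of square_pot above 0.6 m/s and contact force between square_pot and the fingers below 0.05 N) or (linear speed of oblong_pot above 0.6 m/s and contact force between oblong_pot and the fingers below 0.05 N) or (linear speed of clover_pot above 0.6 m/s and contact force between clover_pot and the fingers below 0.05 N)).
It also fails if it takes over 128 s, if anything falls off the work surface, if the arm or the gripper's body presses on something with over 40 N, if the wrist force passes 120 N, or if a joint passes its speed limit or range.

## Robot

A 7-joint arm with a two-finger parallel gripper is mounted at the origin on the work surface. World frame = base frame: x ahead of the robot, y to its left, z up, the work surface at z = 0. Lengths are in m, angles in degrees, forces in N, time in s.
With the tool pointing down it reaches from about 0.4 to 0.85 m from the base axis. Payload 4.5 kg.
Tool frame: the origin (TCP) lies midway between the tips of the shut fingers; the grasp point (between the pads) lies 19 mm behind it; z points along the fingers, y is the line along which they close (so a half turn about z gives the same grasp; the last joint's range is limited). The gripper opens to 88 mm and grips with 3 to 60 N. Pads are 18 mm wide; open, the fingers measure 123 mm over their backs; the gripper's body (75 mm by 187 mm) begins 45 mm behind the grasp point.
Start: joints at [-63.266, 39.483, -11.15, 89.685, 9.013, 51.709, -12.324], TCP at [0.262, 0.567, 0.239] pointing down, gripper open.
Joint ranges: [-172.22, 172.22], [-26.19, 119.32], [-84.43, 86.54], [7.71, 146.69], [-57.33, 237.33], [2.42, 119.75], [-152.13, 152.13]. Speed limits (degrees/s): [147.25, 147.25, 180, 180, 180, 180, 180].

## Interface

Orientations are given as a 3x3 rotation matrix whose columns are the frame's x, y, z axes.
In Python, from station import * gives the robot as it stands.
- The arm moves only by the tool jog_arm, called after "Emit:" as name([rows], argument=value, ...), one row to a line, values as JSON. Schema: {"type":"object","properties":{"motion":{"type":"array","items":{"type":"object","properties":{"pos":{"type":"array","items":{"type":"number"},"minItems":3,"maxItems":3},"turn":{"type":"number"},"jaw":{"type":"number"}},"additionalProperties":false,"required":["jaw"]},"minItems":1,"maxItems":20},"only":{"type":"string"},"quiet":{"type":"boolean"},"lines":{"type":"string"}},"required":["motion"],"additionalProperties":false}. motion is a list of rows, 1 to 20 of them, each an object with the fields pos (a list: dx, dy, dz in shares of the most that a row can go, 1 being 62.5 mm), turn (a turn about the tool's z in fractions of the full range, 1 being 2 rad), jaw (the finger opening in m); a field left out counts as zero (the opening has to be given); each row shifts and turns the commanded pose from where the row before left it, along the tool's axes as they then stand; what a row does not reach is not made up. A row lasts 1/8 s, in which the tool goes at most 0.0625 m and 10.7 degrees, less where a joint would pass 70% of its speed; a pose out of reach is approached as far as the arm can. The fingers move at their own pace and stop on an object; the grip force is fixed at half the most. Time passes only in rows, so rows that do not move let the fingers close. The tool returns the time, the measured TCP pose, the force, the opening and the grip force at its end. only (a regular expression) keeps the lines of the reply that match it, lines (a string "A,B") keeps lines A to B, and quiet returns only ok. Input that does not fit is refused with a message, and nothing moves.
- read_state(): the state, without advancing time (a new reading comes with each control period).
- grab_frame(name): name is "scene" or "top" or "wrist"; returns a dict with "pixels" (420x560x3 uint8, red, green, blue), "mtx" (3x3 intrinsics, pixels), "distortion" ([k1, k2, p1, p2, k3] as OpenCV has them; the pictures are not rectified), "R" (3x3) and "t" (3): a world point X has camera coordinates R X + t. Camera axes: x right, y down, z forward; pixel columns grow to the right and rows downward; lengths in m; the calibration is good to about 2 mm. A picture is of the moment at which its call begins. There is no depth.
- finish_job(): hands the job in; it is judged then, once.
The state is a dict: "t": time; "q": joint angles; "joint_vel": joint speeds; "tau": joint torques, N m; "eef_pos": TCP position; "tool_rot": TCP orientation; "force": force on the tool from outside, world axes, zero at the start; "torque": the same for the moment, N m; "finger_gap": finger opening in m; "grip_force": force on a finger pad.
Only numpy, scipy, OpenCV 4.12 (cv2) and the standard library are available. Lean on these libraries where they do the work, as an engineer would, in place of code of your own. Each camera call takes 0.05 s, during which the arm holds its last target. There are 200 camera calls.

## Working session

There is one attempt and no reset: what is moved stays moved. The work goes in short steps, Python scripts to look and compute and a tool call to move; the robot and the scene stay as the last step left them, time stands still between calls to the robot, and variables do not carry over. Pictures are saved under pics/ and viewed, at most 14 in all, crops included, and the job is handed in when it is done.

```bash
mkdir -p pics; ls; python3 - <<'E'
from station import *
import cv2
for n in("top","scene"):
    f=grab_frame(n); cv2.imwrite(f"pics/{n}0.png",f["pixels"][:,:,::-1]); print(n,f["mtx"],f["distortion"],f["R"],f["t"])
s=read_state(); print(s["t"],s["eef_pos"],s["tool_rot"],s["finger_gap"])
E
```

```text
pics
top [[384.52208347   0.         280.77184413]
 [  0.         384.52208347 216.56377224]
 [  0.           0.           1.        ]] [0.02063885 0.         0.         0.         0.        ] [[ 0.01656608 -0.9998418  -0.00647568]
 [-0.99942856 -0.01636769 -0.02957445]
 [ 0.02946378  0.00696191 -0.9995416 ]] [0.08849232 0.50290424 0.87257787]
scene [[426.32601147   0.         273.79830663]
 [  0.         426.32601147 212.52472967]
 [  0.           0.           1.        ]] [-0.10264438  0.          0.          0.          0.        ] [[ 0.82097397  0.57079793 -0.01383687]
 [ 0.39664822 -0.58759251 -0.70526961]
 [-0.41069688  0.57351962 -0.70880414]] [-0.485515   -0.08743336  1.19633669]
0.1 [0.26196865 0.5668441  0.23803066] [[-9.07816049e-01  4.19368244e-01 -5.45438963e-04]
 [ 4.19368579e-01  9.07814848e-01 -1.48179853e-03]
 [-1.26261657e-04 -1.57394045e-03 -9.99998753e-01]] 0.08810596916343043
```

View pics/top0.png

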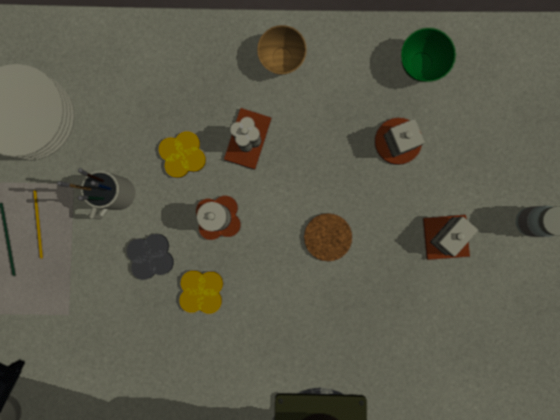

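View pics/scene0.png

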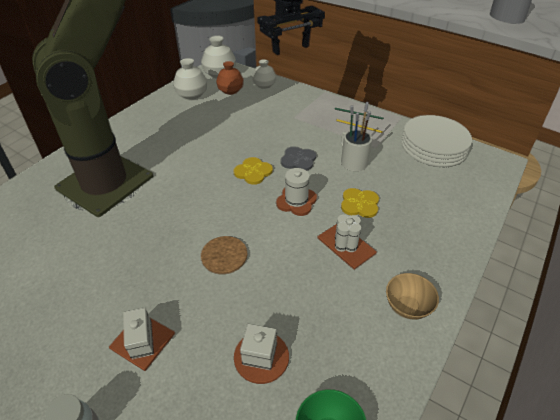

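Top: the clover pot is at (245,131) on the oblong tile, the square pot at (404,135) on the round tile, the oblong pot at (455,236) on the square tile and the round pot at (211,215) on the clover tile. The cork mat is empty at (327,237) and the mug is at (103,189).

Clover-shaped candidates: yellow (182,155), yellow (201,292), grey (150,257) and terracotta (217,217). The terracotta one fits the description. I'll confirm it in an enlarged crop.

```bash
python3 - <<'E'
import cv2,numpy as np
t=cv2.imread("pics/top0.png");s=cv2.imread("pics/scene0.png")
def m(im,cs,w,h,n):
    c=[cv2.resize(im[y-h:y+h,x-w:x+w],(400,300),interpolation=cv2.INTER_CUBIC) for x,y in cs]
    o=np.vstack([np.hstack(c[:2]),np.hstack(c[2:])]); cv2.imwrite(n,cv2.convertScaleAbs(o,alpha=1.3))
m(t,[(217,217),(247,138),(398,140),(447,238)],40,30,"pics/c_top.png")
m(s,[(297,190),(347,238),(261,349),(141,335)],48,36,"pics/c_sc.png")
for n,im in(("t",t),("s",s)):
    hsv=cv2.cvtColor(im,cv2.COLOR_BGR2HSV)
    for p in ([(217,229),(235,155),(385,150),(435,250),(327,237)] if n=="t" else [(285,205),(345,255),(250,370),(125,345),(223,254)]): print(n,p,hsv[p[1],p[0]])
E
```

```text
t (217, 229) [ 26  37 103]
t (235, 155) [ 10 208  86]
t (385, 150) [  9 215  57]
t (435, 250) [  9 206  57]
t (327, 237) [ 15 172  89]
s (285, 205) [ 11 165 116]
s (345, 255) [ 10 162 120]
s (250, 370) [ 10 165 122]
s (125, 345) [ 48  16 188]
s (223, 254) [ 15 131 121]
```

View pics/c_top.png

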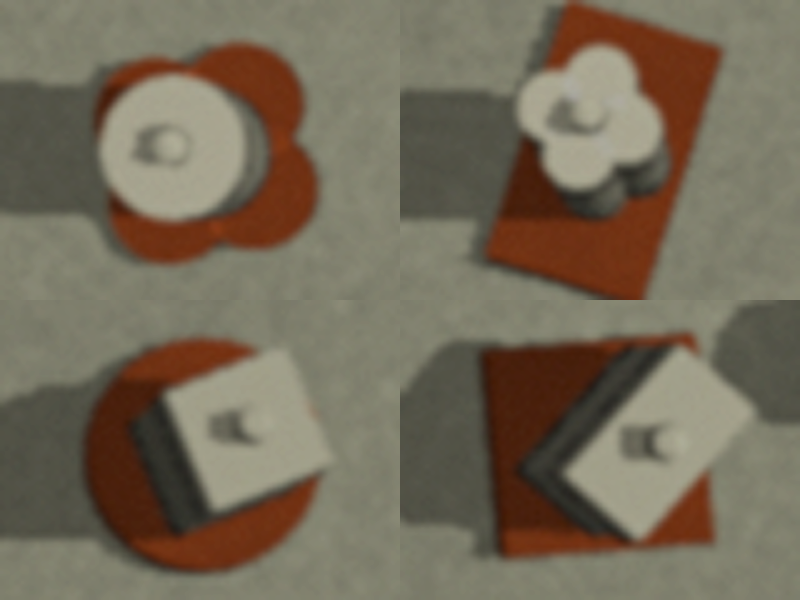

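View pics/c_sc.png

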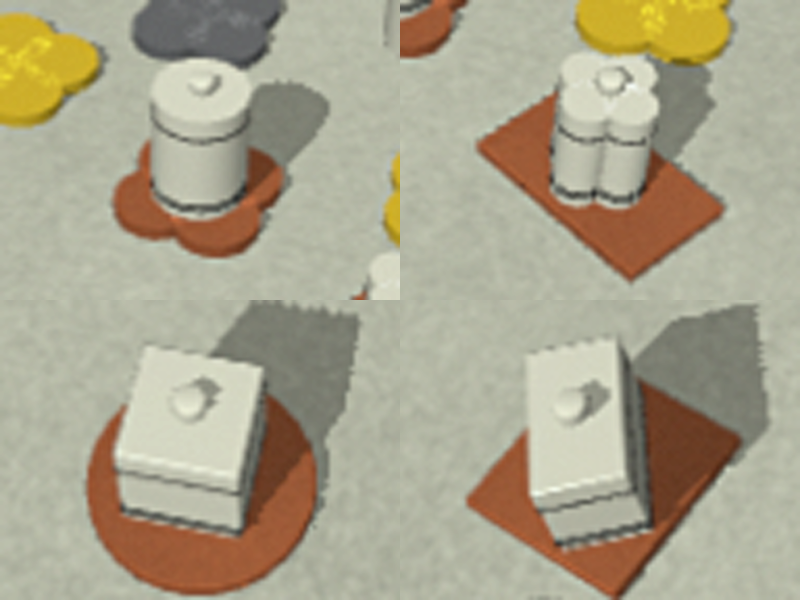

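The crops show the terracotta clover tile at (217,217) under the round pot. The yellow and grey clovers are separate things lying near it. Next I'll triangulate the knobs and tile corners, then measure the outlines.

```bash
cat > h.py <<'E'
import cv2,numpy as np
from station import *
def ray(f,p):
    u=cv2.undistortPoints(np.float64(p).reshape(-1,1,2),f["mtx"],np.array(f["distortion"])).reshape(-1,2)
    R=np.array(f["R"]);d=np.c_[u,np.ones(len(u))]@R
    return -R.T@np.array(f["t"]),d/np.linalg.norm(d,axis=1)[:,None]
def onz(f,p,z):
    c,d=ray(f,p); return (c+d*((z-c[2])/d[:,2])[:,None])[:,:2]
def tri(f1,p1,f2,p2):
    A=np.zeros((3,3));b=np.zeros(3);L=[]
    for f,p in((f1,p1),(f2,p2)):
        c,d=ray(f,[p]);M=np.eye(3)-np.outer(d[0],d[0]);A+=M;b+=M@c;L.append((c,M))
    x=np.linalg.solve(A,b);return x,max(np.linalg.norm(M@(x-c)) for c,M in L)
def blob(mask,near):
    cs,_=cv2.findContours(mask.astype(np.uint8),cv2.RETR_EXTERNAL,cv2.CHAIN_APPROX_NONE)
    cs=[c for c in cs if len(c)>8]
    c=max(cs,key=lambda c:cv2.pointPolygonTest(c,tuple(map(float,near)),True));return c.reshape(-1,2).astype(float)
def rect(x):
    r=cv2.minAreaRect((x*1e3).astype(np.float32));return np.round(r[0],1),np.round(r[1],1),round(r[2],1)
def circ(x):
    r=cv2.minEnclosingCircle((x*1e3).astype(np.float32));return np.round(r[0],1),round(2*r[1],1)
E
python3 - <<'E'
from h import *
np.set_printoptions(precision=4,suppress=True)
t=grab_frame("top");s=grab_frame("scene")
K=dict(round=((211,216),(297.8,173.8),.09),clover=((244.6,131),(349.5,220.8),.08),square=((409.6,134.2),(258.2,337.1),.072),oblong=((461.6,236),(133.9,324),.066),
 oc1=((240.6,108),(376.1,252),0),oc2=((270.6,117.6),(354.3,268.8),0),sc1=((423.6,218),(174.2,332.2),0),sc2=((465,214.2),(144.2,370.1),0))
for k,(a,b,z) in K.items(): print(k,*tri(t,a,s,b))
im=t["pixels"];hsv=cv2.cvtColor(im,cv2.COLOR_RGB2HSV);H,S,V=cv2.split(hsv)
red=cv2.morphologyEx(((S>150)&(H<13)).astype(np.uint8),cv2.MORPH_CLOSE,np.ones((3,3)))
for n,p in dict(oblong=(235,155),round=(385,150),square=(435,250),clover=(232,205)).items():
    x=onz(t,blob(red,p),.01);print("tile",n,"rect",rect(x),"circ",circ(x))
cork=(S>110)&(H>=13)&(H<22); x=onz(t,blob(cork,(327,237)),.01);print("cork",circ(x))
for n in("round","clover","square","oblong"):
    (u,v),_,z=K[n];u,v=int(u),int(v);print(n,im[v-2:v+3,u+3].mean(),im[v-18:v+19:3,u].mean(1).round())
    z={"round":.09,"clover":.08,"square":.072,"oblong":.066}[n]
    lid=cv2.morphologyEx(((im.min(2)>128)).astype(np.uint8),cv2.MORPH_CLOSE,np.ones((5,5)));lid=cv2.morphologyEx(lid,cv2.MORPH_OPEN,np.ones((5,5)))
    x=onz(t,blob(lid,(u,v)),z);print("  lid",rect(x),circ(x))
E
```

```text
round [0.498  0.2409 0.0926] 0.00044166163907333113
clover [0.6782 0.1755 0.0846] 0.0004909919374230328
square [ 0.6771 -0.1714  0.0806] 0.0003826582783934938
oblong [ 0.4657 -0.2824  0.0748] 0.0011534244542961024
oc1 [0.7505 0.1935 0.0055] 0.0005298592818873231
oc2 [0.73   0.1237 0.002 ] 0.0009083898310910569
sc1 [ 0.5038 -0.2291  0.0054] 0.00035216369569867977
sc2 [ 0.5136 -0.3226  0.0058] 9.147578214336815e-05
tile oblong rect (array([679.9, 176.8]), array([ 74.2, 123.9]), 73.5) circ (array([679.7, 176.5]), 140.1)
tile round rect (array([ 676.7, -162.3]), array([104.5,  91.8]), 26.9) circ (array([ 679.5, -167.5]), 106.1)
tile square rect (array([ 461.8, -277.9]), array([92.7, 94.3]), 5.5) circ (array([ 462.8, -277.6]), 127.3)
tile clover rect (array([497.9, 240.9]), array([91.8, 93.3]), 10.4) circ (array([497.8, 240.8]), 110.1)
cork (array([456.9, -10.3]), 108.5)
round 109.93333333333334 [ 84.  72. 123. 122. 121. 115. 125. 102. 121. 122. 121.  73.  46.]Traceback (most recent call last):
  File "<stdin>", line 16, in <module>
  File "h.py", line 17, in blob
    c=max(cs,key=lambda c:cv2.pointPolygonTest(c,tuple(map(float,near)),True));return c.reshape(-1,2).astype(float)
ValueError: max() iterable argument is empty
```

```bash
python3 - <<'E'
from h import *
t=grab_frame("top");im=t["pixels"]
lid=(cv2.medianBlur(im.min(2),3)>96).astype(np.uint8);lid=cv2.morphologyEx(cv2.morphologyEx(lid,cv2.MORPH_CLOSE,np.ones((7,7))),cv2.MORPH_OPEN,np.ones((3,3)))
for n,p,z in(("round",(211,216),.09),("clover",(244,131),.08),("square",(409,134),.072),("oblong",(461,236),.066)):
    x=onz(t,blob(lid,p),z);print(n,rect(x),circ(x))
    if n=="clover":
        h=cv2.convexHull((x*1e3).astype(np.float32))[:,0];d=h-np.array(rect(x)[0]);a=np.degrees(np.arctan2(d[:,1],d[:,0]));print(np.c_[a,np.hypot(*d.T)].round(0).tolist())
print(np.degrees(np.arctan2(*np.array(read_state()["tool_rot"])[1::-1,1])))
E
```

```text
round (array([497.8, 240. ]), array([54. , 56.1]), 0.9) (array([497.5, 240.4]), 57.5)
clover (array([678.7, 176.3]), array([49.5, 49.2]), 29.7) (array([678.9, 175.9]), 59.6)
[[2.0, 28.0], [59.0, 28.0], [64.0, 29.0], [74.0, 30.0], [78.0, 29.0], [82.0, 29.0], [86.0, 28.0], [90.0, 28.0], [145.0, 26.0], [163.0, 29.0], [-176.0, 27.0], [-120.0, 29.0], [-114.0, 30.0], [-105.0, 30.0], [-93.0, 29.0], [-84.0, 27.0], [-36.0, 27.0], [-30.0, 27.0], [-24.0, 28.0], [-19.0, 30.0], [-15.0, 29.0], [-6.0, 28.0]]
square (array([ 677.2, -170.6]), array([52.1, 52.5]), 23.5) (array([ 677.6, -171.1]), 68.2)
oblong (array([ 464.8, -281.4]), array([40.3, 72. ]), 47.6) (array([ 464.6, -281.9]), 77.5)
65.20489162558108
```

Triangulated knob heights are 93, 85, 81 and 75 mm, against 95, 85, 77 and 71 mm expected for mid-knob. The tile corners come out at 2–6 mm against 10 mm. Sizes match the text to within about 4 mm, slightly under because the contours are traced on inner pixels.

The plan is round→mat, clover→clover tile, oblong→oblong tile, square→square tile, round→round tile.

The manual's scale: shifts go in shares of 62.5 mm and turns go in shares of 2 rad. Converting my numbers, -0.035 m is -0.56, -0.02 m is -0.32.

```bash
cat > go.py <<'E'
import sys;from h import *
# print deltas in tool axes to reach x y z (m), tool-y angle (deg, optional, turn done first)
a=list(map(float,sys.argv[1:]));s=read_state();R=np.array(s["tool_rot"]);d=np.array(a[:3])-s["eef_pos"]
y=np.degrees(np.arctan2(R[1,1],R[0,1]));turn=0
if len(a)>3:
    turn=(y-a[3]+90)%180-90
c,n=np.cos(np.radians(turn)),np.sin(np.radians(turn));R=R@np.array([[c,-n,0],[n,c,0],[0,0,1]])
print("t %.2f ang %.1f turn %.1f d"%(s["t"],y,turn),(R.T@d).round(4),"pos",np.round(s["eef_pos"],4),"gap %.4f"%s["finger_gap"],"grip %.1f"%s["grip_force"])
E
```

Emit:
jog_arm([
  {"pos":[-0.24,-0.16,0.08],"jaw":0.088},
  {"pos":[-0.56,-0.32,0.128],"jaw":0.088},
  {"pos":[-0.56,-0.32,0.128],"jaw":0.088},
  {"pos":[-0.56,-0.32,0.128],"jaw":0.088},
  {"pos":[-0.56,-0.32,0.128],"jaw":0.088},
  {"pos":[-0.56,-0.32,0.128],"jaw":0.088},
  {"pos":[-0.56,-0.32,0.128],"jaw":0.088},
  {"pos":[-0.56,-0.32,0.128],"jaw":0.088},
  {"pos":[-0.56,-0.32,0.128],"jaw":0.088},
  {"pos":[-0.56,-0.32,0.128],"jaw":0.088},
  {"pos":[-0.256,-0.112,0.08],"jaw":0.088},
  {"jaw":0.088},
  {"jaw":0.088},
])

```text
t: 1.88
eef_pos: [0.4926, 0.2454, 0.157]
tool_rot: [[-0.909, 0.417, -0.0], [0.417, 0.909, 0.002], [0.001, 0.001, -1.0]]
force: [0.8, 0.1, 0.3]
finger_gap: 0.0881
grip_force: 0.0
```

```bash
python3 go.py .498 .2405 .049
```

```text
t 1.88 ang 65.3 turn 0.0 d [-0.0071 -0.0023  0.108 ] pos [0.4926 0.2454 0.157 ] gap 0.0881 grip 0.0
```

In the tool's units: 0.02 m is 0.32, 0.015 m is 0.24.

Emit:
jog_arm([
  {"pos":[-0.112,-0.032,0.32],"jaw":0.088},
  {"pos":[0,0,0.24],"jaw":0.088},
  {"jaw":0.088},
])

```text
t: 2.25
eef_pos: [0.4976, 0.2396, 0.1208]
tool_rot: [[-0.909, 0.417, -0.002], [0.417, 0.909, -0.001], [0.002, -0.002, -1.0]]
force: [-0.5, -1.5, -0.0]
finger_gap: 0.0881
grip_force: 0.0
```

```bash
python3 go.py .498 .2405 .049; python3 - <<'E'
from h import *
f=grab_frame("wrist");cv2.imwrite("pics/w1.png",f["pixels"][:,:,::-1])
for p in[(.498,.2405,.1),(.498,.241,.01)]:print(cv2.projectPoints(np.array([p]),cv2.Rodrigues(np.array(f["R"]))[0],np.array(f["t"]),f["mtx"],np.array(f["distortion"]))[0].ravel())
E
```

```text
t 2.25 ang 65.3 turn 0.0 d [-0.0002  0.0011  0.0718] pos [0.4976 0.2396 0.1208] gap 0.0881 grip 0.0
[277.99925925 258.80699926]
[279.43834081 209.74787801]
```

View pics/w1.png

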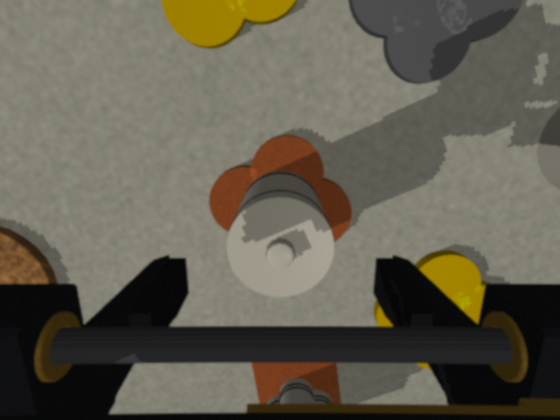

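The wrist view shows the knob at (280,247), against a predicted (278,259). It's well centred along the closing line and about 5 mm off across it, so I'll split the difference. Then descend, grip and lift.

In the tool's units: 0.025 m is 0.4, 0.02 m is 0.32.

Emit:
jog_arm([
  {"pos":[0.048,0.016,0.32],"jaw":0.088},
  {"pos":[0,0,0.4],"jaw":0.088},
  {"pos":[0,0,0.32],"jaw":0.088},
  {"pos":[0,0,0.112],"jaw":0.088},
  {"jaw":0.088},
  {"jaw":0.03},
  {"jaw":0.03},
  {"jaw":0.03},
  {"jaw":0.03},
  {"jaw":0.03},
  {"jaw":0.03},
])

```text
t: 3.68
eef_pos: [0.4968, 0.2405, 0.0501]
tool_rot: [[-0.908, 0.42, 0.0], [0.42, 0.908, -0.0], [-0.0, -0.0, -1.0]]
force: [-0.8, -1.0, 5.1]
finger_gap: 0.0592
grip_force: 30.0
```

```bash
python3 go.py .457 -.010 .12
```

```text
t 3.67 ang 65.2 turn 0.0 d [-0.069  -0.2442 -0.0698] pos [0.4968 0.2405 0.0501] gap 0.0592 grip 30.0
```

In the tool's units: -0.03 m is -0.48, -0.025 m is -0.4.

Emit:
jog_arm([
  {"pos":[0,0,-0.24],"jaw":0.03},
  {"pos":[0,0,-0.4],"jaw":0.03},
  {"pos":[-0.08,-0.16,-0.16],"jaw":0.03},
  {"pos":[-0.128,-0.48,0],"jaw":0.03},
  {"pos":[-0.128,-0.48,0],"jaw":0.03},
  {"pos":[-0.128,-0.48,0],"jaw":0.03},
  {"pos":[-0.128,-0.48,0],"jaw":0.03},
  {"pos":[-0.128,-0.48,0],"jaw":0.03},
  {"pos":[-0.128,-0.48,0],"jaw":0.03},
  {"pos":[-0.128,-0.48,0],"jaw":0.03},
  {"pos":[-0.08,-0.288,0],"jaw":0.03},
  {"pos":[-0.048,-0.096,0.16],"jaw":0.03},
  {"pos":[0,0,0.24],"jaw":0.03},
  {"jaw":0.03},
  {"jaw":0.03},
])

```text
t: 5.55
eef_pos: [0.4572, -0.009, 0.0747]
tool_rot: [[-0.908, 0.419, -0.0], [0.419, 0.908, 0.0], [0.0, 0.0, -1.0]]
force: [-0.3, 0.2, -2.4]
finger_gap: 0.0588
grip_force: 30.0
```

```bash
python3 go.py .457 -.010 .050
```

```text
t 5.55 ang 65.3 turn 0.0 d [-0.0002 -0.001   0.0247] pos [ 0.4572 -0.009   0.0747] gap 0.0588 grip 30.0
```

In the tool's units: 0.012 m is 0.192, 0.008 m is 0.128.

Emit:
jog_arm([
  {"pos":[0,-0.016,0.192],"jaw":0.03},
  {"pos":[0,0,0.128],"jaw":0.03},
  {"pos":[0,0,0.048],"jaw":0.03},
  {"pos":[0,0,0.016],"jaw":0.03},
  {"jaw":0.03},
  {"jaw":0.03},
])

```text
t: 6.3
eef_pos: [0.4568, -0.0105, 0.0509]
tool_rot: [[-0.908, 0.419, 0.0], [0.419, 0.908, 0.0], [-0.0, 0.0, -1.0]]
force: [-1.1, -0.1, -2.3]
finger_gap: 0.059
grip_force: 30.0
```

Emit:
jog_arm([
  {"jaw":0.088},
  {"jaw":0.088},
  {"jaw":0.088},
  {"jaw":0.088},
  {"pos":[0,0,-0.48],"jaw":0.088},
  {"pos":[0,0,-0.64],"jaw":0.088},
  {"pos":[0,0,-0.32],"jaw":0.088},
  {"jaw":0.088},
])

```text
t: 7.3
eef_pos: [0.4575, -0.0106, 0.1418]
tool_rot: [[-0.908, 0.42, 0.003], [0.42, 0.908, 0.0], [-0.003, 0.002, -1.0]]
force: [0.8, -0.2, 0.4]
finger_gap: 0.0879
grip_force: 0.0
```

```bash
python3 go.py .678 .176 .12 75
```

```text
t 7.30 ang 65.2 turn -9.8 d [-0.1646  0.2373  0.0225] pos [ 0.4575 -0.0106  0.1418] gap 0.0879 grip 0.0
```

In the tool's units: 0.032 m is 0.512, -0.022 m is -0.352, -9.8 degrees is -0.0855.

Emit:
jog_arm([
  {"turn":-0.0855,"jaw":0.088},
  {"pos":[-0.16,0.24,0],"jaw":0.088},
  {"pos":[-0.352,0.512,0],"jaw":0.088},
  {"pos":[-0.352,0.512,0],"jaw":0.088},
  {"pos":[-0.352,0.512,0],"jaw":0.088},
  {"pos":[-0.352,0.512,0],"jaw":0.088},
  {"pos":[-0.352,0.512,0],"jaw":0.088},
  {"pos":[-0.352,0.512,0],"jaw":0.088},
  {"pos":[-0.272,0.352,0.16],"jaw":0.088},
  {"pos":[-0.096,0.128,0.16],"jaw":0.088},
  {"jaw":0.088},
  {"jaw":0.088},
])

```text
t: 8.8
eef_pos: [0.6766, 0.1745, 0.1203]
tool_rot: [[-0.966, 0.259, -0.001], [0.259, 0.966, -0.001], [0.001, -0.002, -1.0]]
force: [-0.4, 1.3, -1.2]
finger_gap: 0.0877
grip_force: 0.0
```

```bash
python3 go.py .678 .176 .039 75; python3 - <<'E'
from h import *
f=grab_frame("wrist");cv2.imwrite("pics/w2.png",f["pixels"][:,:,::-1])
for p in[(.678,.176,.09),(.68,.177,.01)]:print(cv2.projectPoints(np.array([p]),cv2.Rodrigues(np.array(f["R"]))[0],np.array(f["t"]),f["mtx"],np.array(f["distortion"]))[0].ravel())
E
```

```text
t 8.80 ang 75.0 turn -0.0 d [-0.0011  0.002   0.0813] pos [0.6766 0.1745 0.1203] gap 0.0877 grip 0.0
[279.51549755 252.50198592]
[281.77624346 212.82974522]
```

View pics/w2.png

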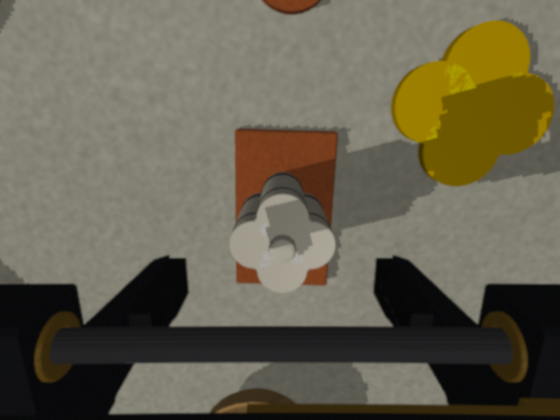

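The wrist view shows the clover pot's knob at (282,245), with its lobes aligned to the fingers. The wrist camera is shifted by about 4–5 mm for the pot and for the tile alike, so the bias is shared. I'll use −2.5 mm in x at both pick and place so it cancels.

In the tool's units: 0.03 m is 0.48, 0.022 m is 0.352.

Emit:
jog_arm([
  {"pos":[0.016,0.032,0.32],"jaw":0.088},
  {"pos":[0,0,0.48],"jaw":0.088},
  {"pos":[0,0,0.352],"jaw":0.088},
  {"pos":[0,0,0.128],"jaw":0.088},
  {"jaw":0.088},
  {"jaw":0.03},
  {"jaw":0.03},
  {"jaw":0.03},
  {"jaw":0.03},
  {"jaw":0.03},
  {"jaw":0.03},
])

```text
t: 10.22
eef_pos: [0.6773, 0.1771, 0.0414]
tool_rot: [[-0.966, 0.259, 0.001], [0.259, 0.966, -0.001], [-0.001, -0.001, -1.0]]
force: [-1.6, -2.4, 6.2]
finger_gap: 0.0613
grip_force: 30.0
```

```bash
python3 go.py .4955 .2405 .1
```

```text
t 10.22 ang 75.0 turn 0.0 d [ 0.192   0.0141 -0.0587] pos [0.6773 0.1771 0.0414] gap 0.0613 grip 30.0
```

In the tool's units: 0.03 m is 0.48, -0.025 m is -0.4.

Emit:
jog_arm([
  {"pos":[0,0,-0.24],"jaw":0.03},
  {"pos":[0,0,-0.4],"jaw":0.03},
  {"pos":[0.16,0.016,-0.16],"jaw":0.03},
  {"pos":[0.48,0.032,0],"jaw":0.03},
  {"pos":[0.48,0.032,0],"jaw":0.03},
  {"pos":[0.48,0.032,0],"jaw":0.03},
  {"pos":[0.48,0.032,0],"jaw":0.03},
  {"pos":[0.48,0.032,0],"jaw":0.03},
  {"pos":[0.352,0.032,0],"jaw":0.03},
  {"pos":[0.128,0.016,0.16],"jaw":0.03},
  {"pos":[0,0,0.24],"jaw":0.03},
  {"jaw":0.03},
  {"jaw":0.03},
])

```text
t: 11.85
eef_pos: [0.4978, 0.2401, 0.0653]
tool_rot: [[-0.966, 0.26, 0.0], [0.26, 0.966, -0.0], [-0.0, -0.0, -1.0]]
force: [0.0, -0.4, -2.2]
finger_gap: 0.0613
grip_force: 30.0
```

```bash
python3 go.py .4965 .2408 .041
```

```text
t 11.85 ang 74.9 turn 0.0 d [0.0014 0.0003 0.0243] pos [0.4978 0.2401 0.0653] gap 0.0613 grip 30.0
```

In the tool's units: 0.012 m is 0.192, 0.008 m is 0.128.

Emit:
jog_arm([
  {"pos":[0.016,0,0.192],"jaw":0.03},
  {"pos":[0,0,0.128],"jaw":0.03},
  {"pos":[0,0,0.048],"jaw":0.03},
  {"pos":[0,0,0.016],"jaw":0.03},
  {"jaw":0.03},
  {"jaw":0.03},
])

```text
t: 12.6
eef_pos: [0.4963, 0.241, 0.042]
tool_rot: [[-0.966, 0.259, 0.001], [0.259, 0.966, 0.0], [-0.0, 0.001, -1.0]]
force: [0.3, 0.1, -3.5]
finger_gap: 0.0612
grip_force: 30.0
```

Emit:
jog_arm([
  {"jaw":0.088},
  {"jaw":0.088},
  {"jaw":0.088},
  {"jaw":0.088},
  {"pos":[0,0,-0.48],"jaw":0.088},
  {"pos":[0,0,-0.64],"jaw":0.088},
  {"pos":[0,0,-0.4],"jaw":0.088},
  {"jaw":0.088},
])

```text
t: 13.6
eef_pos: [0.4972, 0.2415, 0.1384]
tool_rot: [[-0.966, 0.259, 0.003], [0.259, 0.966, 0.002], [-0.003, 0.003, -1.0]]
force: [0.2, -0.8, -0.7]
finger_gap: 0.0875
grip_force: 0.0
```

```bash
python3 go.py .464 -.282 .13 47.6
```

```text
t 13.60 ang 75.0 turn 27.4 d [-0.3285 -0.409   0.0072] pos [0.4972 0.2415 0.1384] gap 0.0875 grip 0.0
```

In the tool's units: -0.0374 m is -0.5984, 0.01 m is 0.16, 9.1 degrees is 0.0794.

Emit:
jog_arm([
  {"turn":0.0794,"jaw":0.088},
  {"turn":0.0794,"jaw":0.088},
  {"turn":0.0803,"jaw":0.088},
  {"pos":[-0.192,-0.24,0],"jaw":0.088},
  {"pos":[-0.48,-0.5984,0],"jaw":0.088},
  {"pos":[-0.48,-0.5984,0],"jaw":0.088},
  {"pos":[-0.48,-0.5984,0],"jaw":0.088},
  {"pos":[-0.48,-0.5984,0],"jaw":0.088},
  {"pos":[-0.48,-0.5984,0],"jaw":0.088},
  {"pos":[-0.48,-0.5984,0],"jaw":0.088},
  {"pos":[-0.48,-0.5984,0],"jaw":0.088},
  {"pos":[-0.48,-0.5984,0],"jaw":0.088},
  {"pos":[-0.48,-0.5984,0],"jaw":0.088},
  {"pos":[-0.48,-0.5984,0],"jaw":0.088},
  {"pos":[-0.224,-0.272,0.16],"jaw":0.088},
  {"pos":[-0.048,-0.048,0.16],"jaw":0.088},
  {"jaw":0.088},
  {"jaw":0.088},
])

```text
t: 15.85
eef_pos: [0.4638, -0.2807, 0.1166]
tool_rot: [[-0.741, 0.671, -0.0], [0.671, 0.741, 0.001], [0.001, 0.001, -1.0]]
force: [1.2, 0.5, 0.7]
finger_gap: 0.0881
grip_force: 0.0
```

```bash
python3 go.py .463 -.282 .025 47.6;  python3 - <<'E'
from h import *
f=grab_frame("wrist");cv2.imwrite("pics/w3.png",f["pixels"][:,:,::-1])
for p in[(.465,-.282,.076),(.462,-.278,.01)]:print(cv2.projectPoints(np.array([p]),cv2.Rodrigues(np.array(f["R"]))[0],np.array(f["t"]),f["mtx"],np.array(f["distortion"]))[0].ravel())
E
```

```text
t 15.85 ang 47.8 turn 0.2 d [-0.0004 -0.0016  0.0916] pos [ 0.4638 -0.2807  0.1166] gap 0.0881 grip 0.0
[276.50431845 248.3958673 ]
[278.51087787 208.47933178]
```

View pics/w3.png

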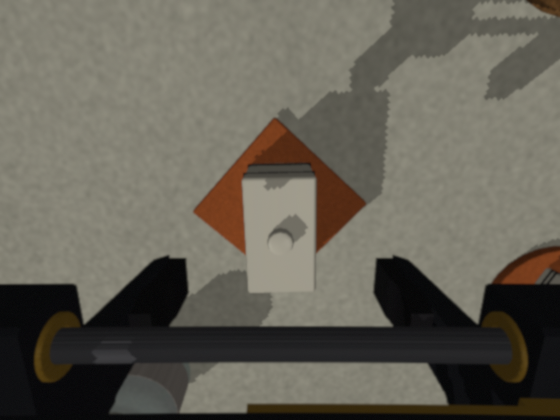

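The wrist view shows the oblong pot's knob at (280,240), long sides square to the fingers and centred. Descend and grip.

In the tool's units: 0.035 m is 0.56, 0.002 m is 0.032.

Emit:
jog_arm([
  {"pos":[0.032,0,0.4],"jaw":0.088},
  {"pos":[0,0,0.56],"jaw":0.088},
  {"pos":[0,0,0.352],"jaw":0.088},
  {"pos":[0,0,0.112],"jaw":0.088},
  {"jaw":0.088},
  {"jaw":0.03},
  {"jaw":0.03},
  {"jaw":0.03},
  {"jaw":0.03},
  {"jaw":0.03},
  {"jaw":0.03},
  {"jaw":0.03},
])

```text
t: 17.4
eef_pos: [0.4623, -0.2814, 0.0278]
tool_rot: [[-0.739, 0.674, 0.001], [0.674, 0.739, 0.0], [-0.001, 0.001, -1.0]]
force: [0.8, 1.2, 2.9]
finger_gap: 0.0438
grip_force: 29.9
```

```bash
python3 go.py .679 .177 .1
```

```text
t 17.40 ang 47.6 turn 0.0 d [ 0.1489  0.4848 -0.0719] pos [ 0.4623 -0.2814  0.0278] gap 0.0438 grip 29.9
```

In the tool's units: 0.0347 m is 0.5552, -0.025 m is -0.4.

Emit:
jog_arm([
  {"pos":[0,0,-0.24],"jaw":0.03},
  {"pos":[0,0,-0.4],"jaw":0.03},
  {"pos":[0,0,-0.32],"jaw":0.03},
  {"pos":[0.08,0.24,0],"jaw":0.03},
  {"pos":[0.1712,0.5552,0],"jaw":0.03},
  {"pos":[0.1712,0.5552,0],"jaw":0.03},
  {"pos":[0.1712,0.5552,0],"jaw":0.03},
  {"pos":[0.1712,0.5552,0],"jaw":0.03},
  {"pos":[0.1712,0.5552,0],"jaw":0.03},
  {"pos":[0.1712,0.5552,0],"jaw":0.03},
  {"pos":[0.1712,0.5552,0],"jaw":0.03},
  {"pos":[0.1712,0.5552,0],"jaw":0.03},
  {"pos":[0.1712,0.5552,0],"jaw":0.03},
  {"pos":[0.1712,0.5552,0],"jaw":0.03},
  {"pos":[0.1712,0.5552,0],"jaw":0.03},
  {"pos":[0.1712,0.5552,0],"jaw":0.03},
  {"pos":[0.1712,0.5552,0],"jaw":0.03},
  {"pos":[0.08,0.272,0],"jaw":0.03},
  {"pos":[0,0,0.32],"jaw":0.03},
  {"jaw":0.03},
])

```text
t: 19.9
eef_pos: [0.6741, 0.1737, 0.064]
tool_rot: [[-0.739, 0.674, -0.007], [0.674, 0.739, -0.004], [0.003, -0.008, -1.0]]
force: [-0.2, -0.2, -2.1]
finger_gap: 0.0441
grip_force: 29.9
```

Emit:
jog_arm([
  {"pos":[0,0,0.16],"jaw":0.03},
  {"jaw":0.03},
])

```text
t: 20.15
eef_pos: [0.6766, 0.1743, 0.0566]
tool_rot: [[-0.738, 0.675, -0.002], [0.675, 0.738, -0.001], [0.001, -0.002, -1.0]]
force: [0.2, -0.1, -4.0]
finger_gap: 0.0437
grip_force: 29.9
```

```bash
python3 go.py .679 .177 .0275
```

```text
t 20.15 ang 47.5 turn 0.0 d [0.     0.0037 0.0291] pos [0.6766 0.1743 0.0566] gap 0.0437 grip 29.9
```

In the tool's units: 0.012 m is 0.192, 0.008 m is 0.128.

Emit:
jog_arm([
  {"pos":[0,0.048,0.192],"jaw":0.03},
  {"pos":[0,0,0.128],"jaw":0.03},
  {"pos":[0,0,0.08],"jaw":0.03},
  {"pos":[0,0,0.032],"jaw":0.03},
  {"jaw":0.03},
  {"jaw":0.03},
])

```text
t: 20.9
eef_pos: [0.6797, 0.1779, 0.031]
tool_rot: [[-0.738, 0.674, 0.001], [0.674, 0.738, 0.0], [-0.0, 0.001, -1.0]]
force: [1.0, -0.7, -3.9]
finger_gap: 0.0442
grip_force: 29.9
```

```bash
python3 go.py .679 .177 .0275
```

```text
t 20.90 ang 47.6 turn 0.0 d [-0.0001 -0.0012  0.0035] pos [0.6797 0.1779 0.031 ] gap 0.0442 grip 29.9
```

In the tool's units: 0.002 m is 0.032, 0.001 m is 0.016.

Emit:
jog_arm([
  {"pos":[0,0,0.032],"jaw":0.03},
  {"pos":[0,0,0.016],"jaw":0.03},
  {"jaw":0.03},
  {"jaw":0.03},
])

```text
t: 21.4
eef_pos: [0.6795, 0.1779, 0.028]
tool_rot: [[-0.738, 0.674, 0.0], [0.674, 0.738, 0.0], [-0.0, 0.0, -1.0]]
force: [-0.9, -1.0, -0.6]
finger_gap: 0.0439
grip_force: 29.9
```

Emit:
jog_arm([
  {"jaw":0.088},
  {"jaw":0.088},
  {"jaw":0.088},
  {"jaw":0.088},
  {"jaw":0.088},
  {"pos":[0,0,-0.48],"jaw":0.088},
  {"pos":[0,0,-0.64],"jaw":0.088},
  {"pos":[0,0,-0.4],"jaw":0.088},
  {"jaw":0.088},
])

```text
t: 22.52
eef_pos: [0.681, 0.1784, 0.1249]
tool_rot: [[-0.738, 0.674, 0.004], [0.674, 0.738, 0.002], [-0.002, 0.004, -1.0]]
force: [-0.4, -0.4, -0.1]
finger_gap: 0.0878
grip_force: 0.0
```

```bash
python3 go.py .676 -.171 .115 23.5
```

```text
t 22.52 ang 47.6 turn 24.1 d [-0.3184 -0.1439  0.0094] pos [0.681  0.1784 0.1249] gap 0.0878 grip 0.0
```

In the tool's units: -0.0354 m is -0.5664, -0.016 m is -0.256, 8.1 degrees is 0.0707.

Emit:
jog_arm([
  {"turn":0.0698,"jaw":0.088},
  {"turn":0.0698,"jaw":0.088},
  {"turn":0.0707,"jaw":0.088},
  {"pos":[-0.2464,-0.112,0],"jaw":0.088},
  {"pos":[-0.5664,-0.256,0],"jaw":0.088},
  {"pos":[-0.5664,-0.256,0],"jaw":0.088},
  {"pos":[-0.5664,-0.256,0],"jaw":0.088},
  {"pos":[-0.5664,-0.256,0],"jaw":0.088},
  {"pos":[-0.5664,-0.256,0],"jaw":0.088},
  {"pos":[-0.5664,-0.256,0],"jaw":0.088},
  {"pos":[-0.5664,-0.256,0],"jaw":0.088},
  {"pos":[-0.5664,-0.256,0],"jaw":0.088},
  {"pos":[-0.272,-0.128,0],"jaw":0.088},
  {"pos":[-0.048,-0.016,0.128],"jaw":0.088},
  {"jaw":0.088},
  {"jaw":0.088},
])

```text
t: 24.52
eef_pos: [0.6747, -0.1691, 0.1144]
tool_rot: [[-0.402, 0.916, -0.0], [0.916, 0.402, 0.002], [0.002, 0.0, -1.0]]
force: [0.1, -0.3, 0.4]
finger_gap: 0.0882
grip_force: 0.0
```

```bash
python3 go.py .676 -.171 .031 23.5;  python3 - <<'E'
from h import *
f=grab_frame("wrist");cv2.imwrite("pics/w4.png",f["pixels"][:,:,::-1])
for p in[(.677,-.171,.082),(.6795,-.1675,.01)]:print(cv2.projectPoints(np.array([p]),cv2.Rodrigues(np.array(f["R"]))[0],np.array(f["t"]),f["mtx"],np.array(f["distortion"]))[0].ravel())
E
```

```text
t 24.52 ang 23.7 turn 0.2 d [-0.0024  0.0004  0.0834] pos [ 0.6747 -0.1691  0.1144] gap 0.0882 grip 0.0
[280.33651323 256.86080054]
[285.09919819 214.89279333]
```

View pics/w4.png

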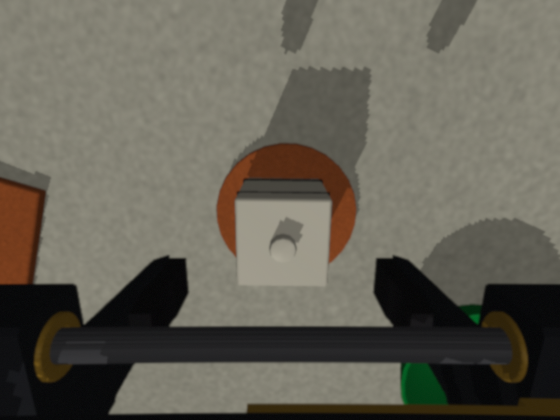

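The wrist view shows the square pot's knob at (283,247), faces square to the fingers and centred. Grip.

In the tool's units: 0.03 m is 0.48, -0.001 m is -0.016.

Emit:
jog_arm([
  {"pos":[-0.016,0.016,0.4],"jaw":0.088},
  {"pos":[0,0,0.48],"jaw":0.088},
  {"pos":[0,0,0.336],"jaw":0.088},
  {"pos":[0,0,0.112],"jaw":0.088},
  {"jaw":0.088},
  {"jaw":0.03},
  {"jaw":0.03},
  {"jaw":0.03},
  {"jaw":0.03},
  {"jaw":0.03},
  {"jaw":0.03},
])

```text
t: 25.95
eef_pos: [0.6764, -0.1722, 0.0322]
tool_rot: [[-0.399, 0.917, 0.001], [0.917, 0.399, 0.0], [-0.0, 0.001, -1.0]]
force: [0.1, 1.5, 2.5]
finger_gap: 0.0556
grip_force: 30.0
```

```bash
python3 go.py .462 -.279 .031
```

```text
t 25.95 ang 23.5 turn 0.0 d [-0.0125 -0.2392  0.0009] pos [ 0.6764 -0.1722  0.0322] gap 0.0556 grip 30.0
```

In the tool's units: -0.03 m is -0.48, -0.025 m is -0.4.

Emit:
jog_arm([
  {"pos":[0,0,-0.24],"jaw":0.03},
  {"pos":[0,0,-0.4],"jaw":0.03},
  {"pos":[0,-0.16,-0.16],"jaw":0.03},
  {"pos":[-0.024,-0.48,0],"jaw":0.03},
  {"pos":[-0.024,-0.48,0],"jaw":0.03},
  {"pos":[-0.024,-0.48,0],"jaw":0.03},
  {"pos":[-0.024,-0.48,0],"jaw":0.03},
  {"pos":[-0.024,-0.48,0],"jaw":0.03},
  {"pos":[-0.024,-0.48,0],"jaw":0.03},
  {"pos":[-0.024,-0.48,0],"jaw":0.03},
  {"pos":[-0.024,-0.24,0.16],"jaw":0.03},
  {"pos":[0,-0.064,0.24],"jaw":0.03},
  {"jaw":0.03},
  {"jaw":0.03},
])

```text
t: 27.7
eef_pos: [0.4616, -0.2785, 0.0571]
tool_rot: [[-0.399, 0.917, 0.0], [0.917, 0.399, 0.0], [-0.0, 0.0, -1.0]]
force: [0.6, 0.5, -2.8]
finger_gap: 0.0561
grip_force: 30.0
```

```bash
python3 go.py .462 -.279 .032
```

```text
t 27.70 ang 23.5 turn 0.0 d [-0.0007  0.0002  0.0251] pos [ 0.4616 -0.2785  0.0571] gap 0.0561 grip 30.0
```

In the tool's units: 0.012 m is 0.192, 0.008 m is 0.128.

Emit:
jog_arm([
  {"pos":[0,0,0.192],"jaw":0.03},
  {"pos":[0,0,0.128],"jaw":0.03},
  {"pos":[0,0,0.048],"jaw":0.03},
  {"pos":[0,0,0.024],"jaw":0.03},
  {"jaw":0.03},
  {"jaw":0.03},
])

```text
t: 28.45
eef_pos: [0.4616, -0.2787, 0.0323]
tool_rot: [[-0.399, 0.917, 0.0], [0.917, 0.399, -0.0], [-0.0, 0.0, -1.0]]
force: [0.6, -0.2, -2.6]
finger_gap: 0.0558
grip_force: 30.0
```

Emit:
jog_arm([
  {"jaw":0.088},
  {"jaw":0.088},
  {"jaw":0.088},
  {"jaw":0.088},
  {"pos":[0,0,-0.48],"jaw":0.088},
  {"pos":[0,0,-0.64],"jaw":0.088},
  {"pos":[0,0,-0.48],"jaw":0.088},
  {"jaw":0.088},
])

```text
t: 29.45
eef_pos: [0.4627, -0.2793, 0.1342]
tool_rot: [[-0.398, 0.917, 0.004], [0.917, 0.398, -0.002], [-0.003, 0.003, -1.0]]
force: [0.2, 0.2, -0.2]
finger_gap: 0.088
grip_force: 0.0
```

```bash
python3 go.py .457 -.0105 .13
```

```text
t 29.45 ang 23.5 turn 0.0 d [0.2488 0.1019 0.0036] pos [ 0.4627 -0.2793  0.1342] gap 0.0880 grip 0.0
```

```bash
python3 - <<'E'
from h import *
t=grab_frame("top");im=t["pixels"];cv2.imwrite("pics/top2.png",im[:,:,::-1])
lid=(cv2.medianBlur(im.min(2),3)>96).astype(np.uint8);lid=cv2.morphologyEx(cv2.morphologyEx(lid,cv2.MORPH_CLOSE,np.ones((7,7))),cv2.MORPH_OPEN,np.ones((3,3)))
for n,w,z in(("round",(.457,-.01),.09),("clover",(.498,.241),.08),("oblong",(.68,.177),.066)):
    p=cv2.projectPoints(np.array([[*w,z]]),cv2.Rodrigues(np.array(t["R"]))[0],np.array(t["t"]),t["mtx"],np.array(t["distortion"]))[0].ravel()
    x=onz(t,blob(lid,p),z);print(n,rect(x),circ(x))
E
```

```text
round (array([ 461. , -270.2]), array([53. , 53.7]), 22.7) (array([ 460.9, -270. ]), 68.9)
clover (array([512.3, 249.9]), array([16.5, 47.9]), 29.7) (array([511.6, 249.5]), 47.9)
oblong (array([681.1, 177.4]), array([41.7, 72.9]), 48.4) (array([681.4, 177.4]), 79.2)
```

View pics/top2.png

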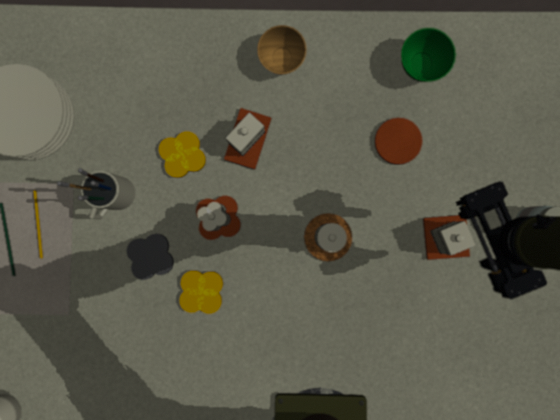

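Top view: the oblong pot is on the oblong tile (1 mm off), clover on clover, square on square, and the round pot is parked on the mat with its knob at (332,238). The round tile is now bare at (398,140), so I'll re-measure it and move to the round pot.

```bash
python3 - <<'E'
from h import *
t=grab_frame("top");im=t["pixels"];H,S,V=cv2.split(cv2.cvtColor(im,cv2.COLOR_RGB2HSV))
x=onz(t,blob((S>150)&(H<13),(398,140)),.01);print(circ(x),x.mean(0),onz(t,[(332,238)],.1))
E
```

```text
(array([ 679.4, -168. ]), 106.4) [ 0.67960659 -0.16821678] [[ 0.45655984 -0.00926504]]
```

Emit:
jog_arm([
  {"pos":[0.208,0.08,0],"jaw":0.088},
  {"pos":[0.496,0.2048,0],"jaw":0.088},
  {"pos":[0.496,0.2048,0],"jaw":0.088},
  {"pos":[0.496,0.2048,0],"jaw":0.088},
  {"pos":[0.496,0.2048,0],"jaw":0.088},
  {"pos":[0.496,0.2048,0],"jaw":0.088},
  {"pos":[0.496,0.2048,0],"jaw":0.088},
  {"pos":[0.496,0.2048,0],"jaw":0.088},
  {"pos":[0.256,0.096,0],"jaw":0.088},
  {"pos":[0.032,0.016,0.16],"jaw":0.088},
  {"jaw":0.088},
  {"jaw":0.088},
])

```text
t: 31.05
eef_pos: [0.4552, -0.0116, 0.1218]
tool_rot: [[-0.397, 0.918, -0.001], [0.918, 0.397, -0.001], [-0.0, -0.001, -1.0]]
force: [-0.2, 0.2, -0.7]
finger_gap: 0.0883
grip_force: 0.0
```

```bash
python3 go.py .457 -.0105 .05
```

```text
t 31.05 ang 23.4 turn 0.0 d [0.0003 0.0022 0.0718] pos [ 0.4552 -0.0116  0.1218] gap 0.0883 grip 0.0
```

In the tool's units: 0.025 m is 0.4, 0.02 m is 0.32.

Emit:
jog_arm([
  {"pos":[0.016,0.032,0.32],"jaw":0.088},
  {"pos":[0,0,0.4],"jaw":0.088},
  {"pos":[0,0,0.32],"jaw":0.088},
  {"pos":[0,0,0.096],"jaw":0.088},
  {"jaw":0.088},
  {"jaw":0.03},
  {"jaw":0.03},
  {"jaw":0.03},
  {"jaw":0.03},
  {"jaw":0.03},
  {"jaw":0.03},
])

```text
t: 32.42
eef_pos: [0.4572, -0.0089, 0.0516]
tool_rot: [[-0.399, 0.917, 0.001], [0.917, 0.399, 0.0], [-0.0, 0.001, -1.0]]
force: [0.1, 0.4, 6.6]
finger_gap: 0.0595
grip_force: 30.0
```

```bash
python3 go.py .6795 -.168 .05
```

```text
t 32.42 ang 23.5 turn 0.0 d [-0.2345  0.1404  0.0017] pos [ 0.4572 -0.0089  0.0516] gap 0.0595 grip 30.0
```

In the tool's units: -0.025 m is -0.4, -0.018 m is -0.288.

Emit:
jog_arm([
  {"pos":[0,0,-0.24],"jaw":0.03},
  {"pos":[0,0,-0.4],"jaw":0.03},
  {"pos":[-0.152,0.0944,-0.16],"jaw":0.03},
  {"pos":[-0.4,0.24,0],"jaw":0.03},
  {"pos":[-0.4,0.24,0],"jaw":0.03},
  {"pos":[-0.4,0.24,0],"jaw":0.03},
  {"pos":[-0.4,0.24,0],"jaw":0.03},
  {"pos":[-0.4,0.24,0],"jaw":0.03},
  {"pos":[-0.4,0.24,0],"jaw":0.03},
  {"pos":[-0.4,0.24,0],"jaw":0.03},
  {"pos":[-0.4,0.24,0],"jaw":0.03},
  {"pos":[-0.288,0.168,0],"jaw":0.03},
  {"pos":[-0.112,0.064,0.16],"jaw":0.03},
  {"pos":[0,0,0.24],"jaw":0.03},
  {"jaw":0.03},
  {"jaw":0.03},
])

```text
t: 34.42
eef_pos: [0.6788, -0.1671, 0.0759]
tool_rot: [[-0.4, 0.917, -0.001], [0.917, 0.4, 0.001], [0.001, -0.001, -1.0]]
force: [-0.3, -0.2, -1.6]
finger_gap: 0.0593
grip_force: 30.0
```

```bash
python3 go.py .6795 -.168 .051
```

```text
t 34.42 ang 23.6 turn 0.0 d [-0.0011  0.0003  0.0249] pos [ 0.6788 -0.1671  0.0759] gap 0.0593 grip 30.0
```

In the tool's units: 0.012 m is 0.192, 0.008 m is 0.128.

Emit:
jog_arm([
  {"pos":[0,0,0.192],"jaw":0.03},
  {"pos":[0,0,0.128],"jaw":0.03},
  {"pos":[0,0,0.048],"jaw":0.03},
  {"pos":[0,0,0.024],"jaw":0.03},
  {"jaw":0.03},
  {"jaw":0.03},
])

```text
t: 35.17
eef_pos: [0.6797, -0.168, 0.0519]
tool_rot: [[-0.399, 0.917, 0.001], [0.917, 0.399, -0.0], [-0.0, 0.001, -1.0]]
force: [-0.4, -0.1, -2.2]
finger_gap: 0.0592
grip_force: 30.0
```

Emit:
jog_arm([
  {"jaw":0.088},
  {"jaw":0.088},
  {"jaw":0.088},
  {"jaw":0.088},
  {"pos":[0,0,-0.48],"jaw":0.088},
  {"pos":[0,0,-0.64],"jaw":0.088},
  {"pos":[0,0,-0.64],"jaw":0.088},
  {"pos":[0,0,-0.64],"jaw":0.088},
  {"jaw":0.088},
])

```text
t: 36.3
eef_pos: [0.6818, -0.1683, 0.2058]
tool_rot: [[-0.398, 0.917, 0.008], [0.917, 0.398, -0.001], [-0.004, 0.007, -1.0]]
force: [0.0, 0.2, 0.4]
finger_gap: 0.0881
grip_force: 0.0
```

```bash
python3 go.py .42 -.05 .22
```

```text
t 36.30 ang 23.5 turn 0.0 d [ 0.2128 -0.1929 -0.0164] pos [ 0.6818 -0.1683  0.2058] gap 0.0881 grip 0.0
```

Move the arm clear over the mat and check all four pots.

The manual's scale: shifts go in shares of 62.5 mm and turns go in shares of 2 rad. Converting my numbers, 0.028 m is 0.448, -0.026 m is -0.416.

Emit:
jog_arm([
  {"pos":[0.192,-0.16,0],"jaw":0.088},
  {"pos":[0.448,-0.416,0],"jaw":0.088},
  {"pos":[0.448,-0.416,0],"jaw":0.088},
  {"pos":[0.448,-0.416,0],"jaw":0.088},
  {"pos":[0.448,-0.416,0],"jaw":0.088},
  {"pos":[0.448,-0.416,0],"jaw":0.088},
  {"pos":[0.448,-0.416,0],"jaw":0.088},
  {"pos":[0.24,-0.224,0],"jaw":0.088},
  {"jaw":0.088},
  {"jaw":0.088},
])

```text
t: 37.55
eef_pos: [0.4376, -0.0612, 0.2015]
tool_rot: [[-0.398, 0.917, 0.001], [0.917, 0.398, 0.0], [-0.0, 0.001, -1.0]]
force: [0.4, 0.3, -0.0]
finger_gap: 0.0881
grip_force: 0.0
```

```bash
python3 - <<'E'
from h import *
ims=[]
t=grab_frame("top");im=t["pixels"];s=grab_frame("scene")
lid=(cv2.medianBlur(im.min(2),3)>96).astype(np.uint8);lid=cv2.morphologyEx(cv2.morphologyEx(lid,cv2.MORPH_CLOSE,np.ones((7,7))),cv2.MORPH_OPEN,np.ones((3,3)))
o=[]
for n,w,z in(("round",(.6795,-.168),.09),("clover",(.498,.241),.08),("oblong",(.68,.177),.066),("square",(.462,-.278),.072)):
    p=cv2.projectPoints(np.array([[*w,z]]),cv2.Rodrigues(np.array(t["R"]))[0],np.array(t["t"]),t["mtx"],np.array(t["distortion"]))[0].ravel()
    x=onz(t,blob(lid,p),z);print(n,w,rect(x),circ(x))
    u,v=p.astype(int);o.append(cv2.resize(im[v-30:v+30,u-40:u+40],(400,300),interpolation=cv2.INTER_CUBIC))
cv2.imwrite("pics/end_top.png",cv2.convertScaleAbs(np.vstack([np.hstack(o[:2]),np.hstack(o[2:])])[:,:,::-1],alpha=1.4))
cv2.imwrite("pics/end_scene.png",s["pixels"][:,:,::-1])
E
```

```text
round (0.6795, -0.168) (array([511.4, 108.1]), array([1161.6,  839.7]), 90.0) (array([611. , 109.2]), 1323.4)
clover (0.498, 0.241) (array([486.2, 256.4]), array([14.8, 14.7]), 1.3) (array([486.2, 256.4]), 20.9)
oblong (0.68, 0.177) (array([512.4, 108.7]), array([1196.6,  865. ]), 90.0) (array([615.1, 109.7]), 1363.2)
square (0.462, -0.278) (array([512.2, 108.5]), array([1187.8,  858.7]), 90.0) (array([614.1, 109.6]), 1353.3)
```

View pics/end_top.png

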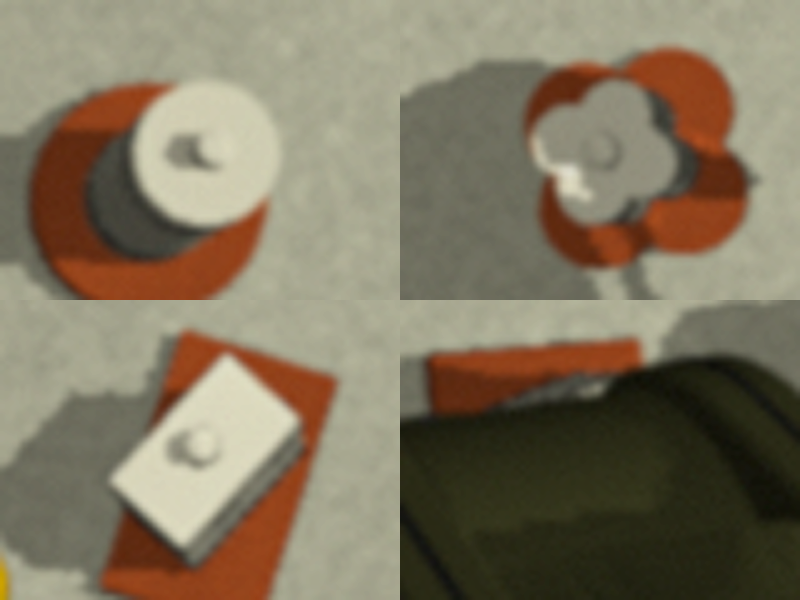

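View pics/end_scene.png

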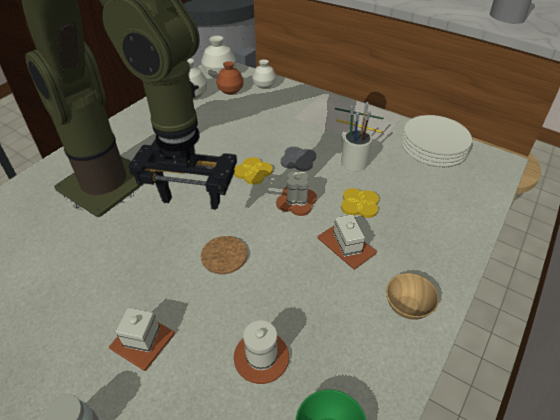

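The final views show all four pots upright and centred on their own tiles to within a few mm, with the mug undisturbed at (355,150) in the scene view. The arm hides the square pot in this last top view. The earlier top view (pot at 461, −270 mm for a 90 mm lid) corrects to about (461, −278) mm at its true lid height, about 1 mm off the tile centre.

```bash
python3 -c "
from station import *
print(finish_job())"
```

```text
the job is handed in; nothing more can be done
None
```

The job is handed in at about 38 s: by my camera checks each of the four pots stands upright and within a few mm of the centre of its own tile, with the cork mat empty and the mug in place; no verdict came back.

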